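# Make up a washing-machine transit bolt and present it

## Task

The washing machine is going to be moved, so its last transit bolt has to be made up like the finished one beside it. While the bare bolt stands in the grey keeper, slip the steel washer down its shank until it lies fully home on the flange, then the stepped rubber bush, wide end down, fully home on the washer. Then draw the made-up bolt up out of the keeper, lift it well clear of everything, lean it to about 45 degrees with the moulded head low and both parts still home, and finish like that, holding it still in the air for the fitter to take; leave the finished bolt, the wrench, the brush and the tape measure where they lie.

Things in the scene. Friction and masses are not known exactly. Their poses are not given: they have to be found in the camera images.
- bolt: bare transit bolt, 122 mm long, about 0.14 kg, loose, upright in the keeper's end socket nearest the tray, 2 mm side play. Origin: centre of its head's underside (12 mm above the worktop at the start); z runs to the tip: ribbed grey head, 22 mm diameter (24 over ribs), 0-42 mm; steel flange, 30 mm diameter, 42-47 mm, resting on the socket rim; then the shank (see bolt_seat)
- bolt_tip (a point): the tip of the bolt's shank, on its axis, 122 mm from the underside of the head; 134 mm above the worktop while the bolt stands in the keeper
- bolt_seat (a point): centre of the flange's upper face, 47 mm along the bolt, where the shank begins: steel, 12 mm diameter to 114 mm, threaded near its end (parts slide on freely, nothing screws), then tapering to 5 mm diameter at 122 mm. With both parts home the bush ends at 80 mm; the shank above it stays bare, to be gripped from above
- steel_washer: thick flat steel washer, 40 mm outside diameter, 16 mm hole, 6 mm thick, lying flat in the tray; same either way up. Origin: centre of its underside, z up. Fully home its origin is 47 mm along the bolt's z.
- bush: black rubber stepped bush (behaves as a rigid part), 16 mm through hole, 27 mm high, standing in the tray wide end down: a 40 mm diameter flange for the lowest 7 mm, then a 32 mm diameter sleeve for the upper 20 mm. Origin: centre of its underside, z up. Fully home its origin is 53 mm along the bolt's z.
- keeper: moulded grey bolt keeper, fixed: base 74 x 214 x 10 mm, three upright socket tubes in a row along its y axis, 34 mm outside and 26 mm inside diameter, rim 54 mm and floor 10 mm above the worktop, with ribs 38 mm high. Origin: centre of its underside, on the worktop. Socket at y = -70 mm: the bare bolt; y = 0: empty; y = +70 mm: the finished bolt
- done_bolt: a finished transit bolt, one loose piece of the same shape as the bolt with washer and bush home, standing in the keeper's far socket (140 mm from the bare one). Origin and axes as for the bolt. To be left alone.
- tray: low off-white tray, 182 (its x) x 262 (its y) mm outside, rim 24 mm high and 6 mm thick, floor 6 mm above the worktop; it does not move. Origin: centre of its underside. The washer and the bush lie along its y axis, one in each half, either way round, at least 70 mm apart and at least 45 mm from the rims.
- wrench: steel wrench about 170 mm long lying on the worktop along the front of the keeper, between it and the robot; to be left alone. Origin: its underside, under the middle; x runs along it.
- brush: scrubbing brush, 30 x 85 x 55 mm, on the worktop behind the tray; to be left alone. Origin: centre of its underside.
- tape_measure: round-cased sewing tape measure, 52 x 96 x 21 mm, on the worktop behind the gap between tray and keeper; to be left alone. Origin: on its underside.
Not all that is in view belongs to the job. What is shaped like the bolt but yellow is not meant.

How it is judged:
By the outcome, as a careful person would: the job done as asked, in the order asked, and still so for the second after the job is handed in, while the arm keeps its last pose, push and grip.
It also fails if it takes over 64 s, if anything falls off the work surface, if the arm or the gripper's body presses on something with over 40 N, if the wrist force passes 120 N, or if a joint passes its speed limit or range.

## Robot

A 6-joint arm with a two-finger parallel gripper is mounted at the origin on a cart in front of the work surface, level with it; the furniture and walls round the work are solid. World frame = base frame: x ahead of the robot, y to its left, z up, the work surface at z = 0. Lengths are in m, angles in rad, forces in N, time in s.
With the tool pointing down it reaches from about 0.375 to 0.925 m from the base axis. Payload 5.7 kg.
Tool frame: the origin (TCP) lies midway between the tips of the shut fingers; the grasp point (between the pads) lies 19 mm behind it; z points along the fingers, y is the line along which they close (so a half turn about z gives the same grasp; the last joint's range is limited). The gripper opens to 88 mm and grips with 3 to 60 N. Pads are 20 mm wide; open, the fingers measure 115 mm over their backs; the gripper's body (75 mm by 178 mm) begins 61 mm behind the grasp point.
Start: joints at [-1.452, 0.359, 1.51, -0, 1.272, -0.115], TCP at [0.139, -0.584, 0.223] pointing down, gripper open.
Joint ranges: [-2.97, 2.97], [-1.01, 2.36], [0.21, 2.38], [-0.96, 4.11], [0.2, 2.71], [-2.98, 2.98]. Speed limits (rad/s): [2.39, 2.39, 3.14, 3.14, 3.14, 3.14].

## Interface

Orientations are given as a unit quaternion [x, y, z, w].
In Python, from bench import move_ptp, servo_line, goto_joints, move_gripper, sleep, inverse_kinematics, capture, PlanningError, close_job, spot_in, silhouettes, current_clock, current_joint_pos, current_qvel, current_joint_torque, current_position, current_orientation, current_force, current_torque, current_finger_gap, current_grip_force gives the robot as it stands. Calls block until the motion is done:
- move_ptp(position, orientation): joint-space move of the TCP to a pose.
- servo_line(position, orientation=None, rate=0.15, contact_N=None): straight line of the TCP; orientation=None keeps the orientation; rate is the mean speed in m/s. With contact_N (N) it stops when the force on the tool has changed by that much, and returns True; else False.
- goto_joints(angles): joint-space move.
- move_gripper(opening): finger opening in m; the grip force is fixed at half the most; returns when the fingers have stopped.
- sleep(seconds).
- inverse_kinematics(position, orientation): joint angles nearest the present ones, or None.
- capture(name): name is "side" or "top"; returns a dict with "image" (400x640x3 uint8, blue, green, red), "range_z" (400x640 float32, m along the optical axis (not along the pixel's ray), 0 where there is no reading), "intrinsics" (3x3 intrinsics, pixels), "R" (3x3) and "t" (3): a world point X has camera coordinates R X + t. Camera axes: x right, y down, z forward; pixel columns grow to the right and rows downward; lengths in m; the calibration is good to about 2 mm. A picture is of the moment at which its call begins.
A pose or a line that the arm cannot do raises PlanningError and nothing moves.
- close_job(): hands the job in; it is judged then, once.
Trained networks look in the newest picture that a camera, given by its name, has taken for a name from the list of things; names that differ only in an ending like _2 or _b are one class to them, and where a whole thing is asked for, a point or a joint stands for the part that bears it (a point fixed in the world has none). Each returns a list of dicts, best first, with "conf" (0 to 1); they miss things now and then, are a little off and sometimes report something else, mostly with a low value. They report only what shows in the picture. A call takes as long as a camera call. They do not tell look-alikes from the thing itself.
- spot_in(camera, query): "xy" ([column, row] in pixels, amid what is visible of it).
- silhouettes(camera, query): "region" (400x640 bool, what is visible of it) and "xy" ([column, row] in pixels, amid what is visible of it).
Readings, each from a call of its own:
- current_clock(): time.
- current_joint_pos(): joint angles.
- current_qvel(): joint speeds.
- current_joint_torque(): joint torques, N m.
- current_position(): TCP position.
- current_orientation(): TCP orientation.
- current_force(): force on the tool from outside, world axes, zero at the start.
- current_torque(): the same for the moment, N m.
- current_finger_gap(): finger opening in m.
- current_grip_force(): force on a finger pad.
Only numpy, scipy, OpenCV 4.12 (cv2) and the standard library are available. Lean on these libraries where they do the work, as an engineer would, in place of code of your own. Each camera call takes 0.05 s, during which the arm holds its last target. There are 200 camera calls.

## Working session

There is one attempt and no reset: what is moved stays moved. The work goes in short steps, each a Python script; the robot and the scene stay as the last script left them, time stands still between calls to the robot, and variables do not carry over. Pictures are saved under pics/ and viewed, at most 10 in all, crops included, and the job is handed in when it is done.

```bash
ls; mkdir -p pics
python3 - <<'E'
from bench import *
import cv2,numpy as np
a=[]
for n in ("top","side"):
    c=capture(n); np.savez(n+".npz",**c); a.append(c["image"])
    print(n,c["intrinsics"].tolist(),c["R"].tolist(),c["t"])
    for q in ("bolt","steel_washer","bush","keeper","done_bolt","tray"):
        print(n,q,[(np.round(d["xy"],1).tolist(),round(d["conf"],2)) for d in spot_in(n,q)[:4]])
cv2.imwrite("pics/top.png",a[0]);cv2.imwrite("pics/side.png",a[1])
print(current_clock(),current_orientation(),current_force())
E
```

```text
pics
top [[361.27301530613823, 0.0, 313.4012850541476], [0.0, 361.27301530613823, 205.0874650661284], [0.0, 0.0, 1.0]] [[-0.009137380294931871, -0.9998109803226078, 0.017161349238675808], [-0.9974100879445834, 0.00788833300656631, -0.07149049355512659], [0.0713416060074615, -0.017770138680480947, -0.9972936365101065]] [0.04200429 0.55616365 0.9376816 ]
top bolt [([277.7, 187.4], 0.51)]
top steel_washer [([407.2, 205.5], 0.6)]
top bush [([363.3, 209.4], 0.73)]
top keeper [([252.9, 227.4], 0.91)]
top done_bolt [([217.7, 222.3], 0.8)]
top tray [([387.4, 204.6], 0.57)]
side [[455.136990008445, 0.0, 323.371623775225], [0.0, 455.136990008445, 205.53137614330228], [0.0, 0.0, 1.0]] [[0.9996093499869122, -0.011080277252179551, -0.02565881670609508], [-0.02793268035136704, -0.36467704139783125, -0.9307150051684526], [0.0009553989378821828, 0.9310681408647487, -0.3648440821495261]] [-0.54609878  0.15297846  0.89443377]
side bolt [([352.2, 225.4], 0.96), ([294.1, 210.5], 0.58)]
side steel_washer [([324.5, 340.2], 0.62)]
side bush [([324.8, 300.5], 0.94)]
side keeper [([305.6, 230.8], 0.91)]
side done_bolt [([305.5, 190.4], 0.58)]
side tray [([337.2, 327.7], 0.84), ([297.5, 208.1], 0.25)]
0.7 [ 9.93175673e-01  1.16627963e-01  4.94521593e-06 -3.29706086e-05] [ 0.27428414 -0.55692245 -0.15423055]
```

View pics/top.png

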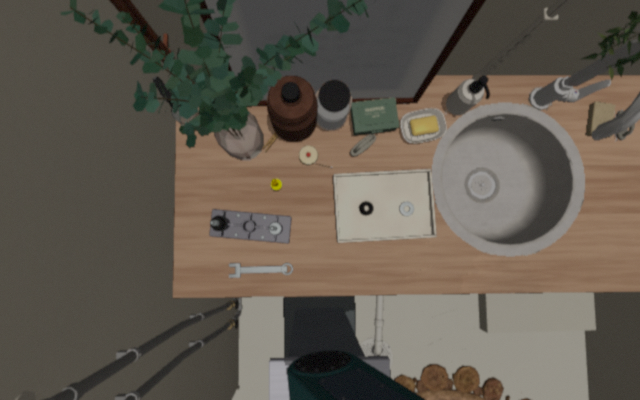

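View pics/side.png

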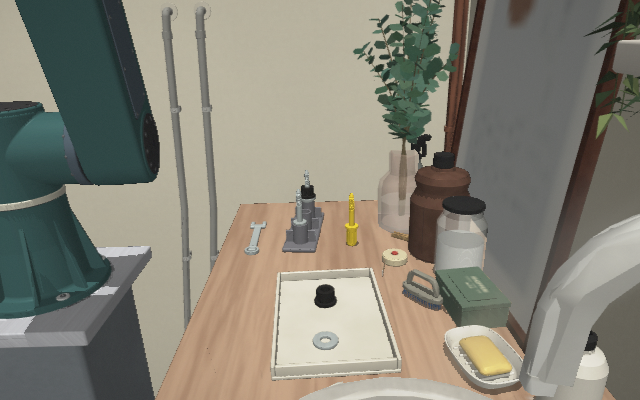

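Candidates: in the top view there is a bare grey bolt at (276,228), a yellow look-alike at (277,185) and the finished bolt at (219,223). In the side view they are at (299,215), (352,225) and (307,190). I choose the grey one in the keeper's end socket nearest the tray. The network's top hits in both views were the yellow one. The washer is at top (407,207) and the bush at top (366,208).

```bash
cat > h.py <<'E'
from bench import *
import numpy as np, cv2
from scipy.optimize import least_squares
def cloud(c):
    v,u=np.mgrid[0:400,0:640]; z=c["range_z"]; K=c["intrinsics"]
    P=np.dstack([(u-K[0,2])/K[0,0]*z,(v-K[1,2])/K[1,1]*z,z])
    W=(P-c["t"])@c["R"]; W[z==0]=np.nan; return W
def proj(c,X):
    p=c["intrinsics"]@(c["R"]@np.array(X)+c["t"]); return p[:2]/p[2]
def ray_at(c,uv,z):
    d=c["R"].T@np.linalg.solve(c["intrinsics"],[uv[0],uv[1],1]); o=-c["R"].T@c["t"]
    return o+d*(z-o[2])/d[2]
E
python3 - <<'E'
from h import *
for n,win in (("top",(255,205,300,245)),("side",(280,185,330,255))):
    c=dict(np.load(n+".npz")); W=cloud(c); u0,v0,u1,v1=win
    S=W[v0:v1,u0:u1].reshape(-1,3)
    for lo,hi in ((.045,.07),(.07,.1),(.1,.14)):
        m=(S[:,2]>lo)&(S[:,2]<hi); print(n,lo,m.sum(),np.nanmedian(S[m],0).round(4) if m.any() else '', np.nanmin(S[m],0).round(3),np.nanmax(S[m],0).round(3))
    im=c["image"][v0-20:v1+20,u0-20:u1+20]; cv2.imwrite(f"pics/crop_{n}.png",cv2.resize(im,None,fx=5,fy=5,interpolation=cv2.INTER_CUBIC))
    W0=W
    for q in ("steel_washer","bush","tray","keeper"):
        c2=capture(n)
        for d in silhouettes(n,q)[:1]:
            r=d["region"]; P=W0[r]; print(n,q,r.sum(),np.round(d["xy"],1),"z pct",np.nanpercentile(P[:,2],[5,50,95]).round(4),"mid",((np.nanpercentile(P,1,0)+np.nanpercentile(P,99,0))/2).round(4),"ext",(np.nanpercentile(P,99,0)-np.nanpercentile(P,1,0)).round(4))
            np.save(f"{n}_{q}.npy",r)
            (cx,cy),(w,h),a=cv2.minAreaRect(np.argwhere(r)[:,::-1].astype(np.float32)); print("   rect",cx,cy,w,h,a)
E
```

```text
top 0.045 108 [0.4939 0.1329 0.0589] [0.479 0.121 0.046] [0.512 0.151 0.069]
top 0.07 4 [0.495  0.1315 0.0922] [0.491 0.131 0.081] [0.501 0.134 0.098]
top 0.1 25 [0.4959 0.1355 0.1283] [0.491 0.131 0.102] [0.501 0.141 0.136]
top steel_washer 169 [403.8 211. ] z pct [0.0062 0.012  0.0157] mid [ 0.5448 -0.2118  0.0103] ext [0.0374 0.0366 0.0121]
   rect 406.0 209.0 14.0 14.0 90.0
top bush 120 [364.8 208.7] z pct [0.0123 0.0327 0.0362] mid [ 0.5449 -0.1     0.0241] ext [0.0304 0.031  0.026 ]
   rect 365.5 209.0 12.0 13.0 90.0
top tray 6365 [385.3 203.9] z pct [0.004  0.0071 0.0244] mid [ 0.5533 -0.1508  0.0147] ext [0.1796 0.2568 0.024 ]
   rect 384.26708984375 205.62879943847656 68.75105285644531 99.29641723632812 86.69812774658203
top keeper 2044 [253.  223.7] z pct [0.0058 0.0108 0.054 ] mid [0.5028 0.2053 0.0312] ext [0.0865 0.2109 0.0637]
   rect 250.20904541015625 226.20083618164062 82.11592102050781 29.695720672607422 5.194429397583008
side 0.045 409 [0.5045 0.217  0.0534] [0.432 0.12  0.045] [0.568 0.419 0.07 ]
side 0.07 223 [0.5061 0.2638 0.0847] [0.491 0.13  0.07 ] [0.53  0.286 0.099]
side 0.1 82 [0.4969 0.1351 0.1156] [0.491 0.131 0.1  ] [0.503 0.143 0.134]
side steel_washer 299 [328.  338.6] z pct [0.0094 0.0119 0.0135] mid [ 0.5475 -0.2124  0.0102] ext [0.0348 0.0355 0.0075]
   rect 325.5 340.0 16.0 23.0 90.0
side bush 419 [326. 298.] z pct [0.0087 0.0234 0.0338] mid [ 0.5492 -0.1056  0.0206] ext [0.036  0.0317 0.0277]
   rect 325.5 296.0 24.0 21.0 90.0
side tray 11606 [334.  326.8] z pct [0.0051 0.0068 0.0242] mid [ 0.5563 -0.1514  0.014 ] ext [0.181  0.2636 0.0224]
   rect 332.0330505371094 322.2576599121094 108.35485076904297 130.7500457763672 85.9958267211914
side keeper 1338 [308.1 229.4] z pct [0.006  0.0207 0.0521] mid [0.5034 0.1949 0.0289] ext [0.0853 0.1909 0.052 ]
   rect 303.88238525390625 227.47061157226562 32.98484420776367 56.26826477050781 14.03624439239502
```

Run:
```python
from h import *
a=[]
for n,uv,s in (("top",(277,228),22),("side",(300,220),38),("top",(387,207),38),("side",(325,318),38)):
    im=dict(np.load(n+".npz"))["image"]; u,v=uv
    a.append(cv2.resize(im[v-s:v+s,u-s:u+s],(300,300),interpolation=cv2.INTER_CUBIC))
cv2.imwrite("pics/crops.png",np.vstack([np.hstack(a[:2]),np.hstack(a[2:])]))
```

```text
(no output)
```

View pics/crops.png

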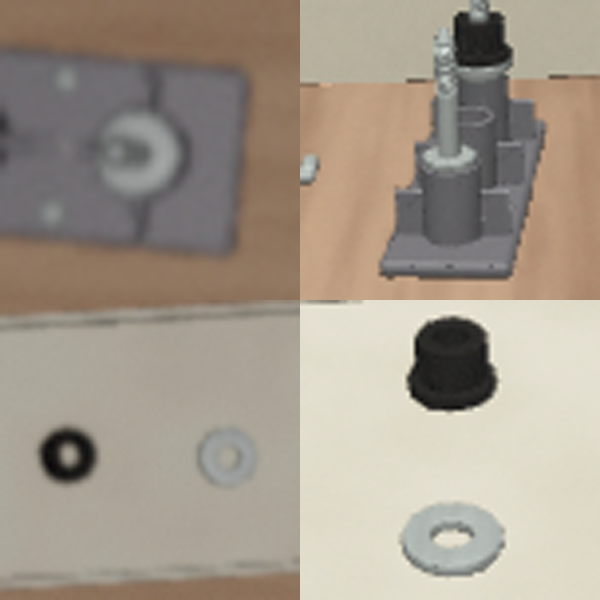

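The close crop confirms the choice. The grey bolt's flange is at top (276,228) with its tip at (272,228), and in the side view its tip is at (298,189). The bush ring is at top (366,208), and the washer lies flat at (407,209).

Run:
```python
from h import *
C={n:dict(np.load(n+".npz")) for n in ("top","side")}
for nm,z,t,s in (("washer",.012,(406.8,208.8),(325.5,339.8)),("bush",.033,(366.2,208.3),(325.5,288.4)),("flange",.059,(276.,228.3),(300,221.8)),("tip",.134,(272.2,228),(298.2,189.1))):
    print(nm,ray_at(C["top"],t,z).round(4),ray_at(C["side"],s,z).round(4))
# sub-pixel centroids from image thresholds
for n in C:
    im=C[n]["image"].astype(int); W=cloud(C[n]); g=im.sum(2)
    R=np.linalg.norm(W[...,:2]-[.546,-.104],axis=2)
    m=(R<.028)&(g<240); cc=np.argwhere(m)[:,::-1].mean(0); print(n,"bush dark",m.sum(),cc,ray_at(C[n],cc,.020).round(4))
    R=np.linalg.norm(W[...,:2]-[.546,-.212],axis=2)
    m=(R<.03)&((im[...,2]-im[...,0])<0); cc=np.argwhere(m)[:,::-1].mean(0); print(n,"washer",m.sum(),cc,ray_at(C[n],cc,.010).round(4))
    m=(W[...,2]>.0565)&(W[...,2]<.062)&(np.linalg.norm(W[...,:2]-[.496,.135],axis=2)<.019)
    print(n,"flange",m.sum(),W[m].mean(0).round(4)); 
    m=(W[...,2]>.072)&(W[...,2]<.14)&(np.linalg.norm(W[...,:2]-[.496,.135],axis=2)<.02); print(n,"shank",m.sum(),W[m].mean(0).round(4))
# keeper/tray yaw
    for q,zr in (("keeper",(.008,.014)),("tray",(.003,.011))):
        r=np.load(f"{n}_{q}.npy"); P=W[r]; P=P[(P[:,2]>zr[0])&(P[:,2]<zr[1])]
        print(n,q,cv2.minAreaRect(P[:,:2].astype(np.float32)))
for p in ((.546,-.212,.008),(.546,-.104,.02),(.495,.135,.2),(.495,.135,.3)):
  for yaw in (0,30,60,90,120,150):
    a=np.radians(yaw)/2; q=[np.cos(a),np.sin(a),0,0]
    s=inverse_kinematics(p,q); print(p,yaw,None if s is None else np.round(s,2))
```

```text
washer [ 0.5451 -0.2132  0.012 ] [ 0.5475 -0.213   0.012 ]
bush [ 0.546  -0.1006  0.033 ] [ 0.5497 -0.1008  0.033 ]
flange [0.4957 0.1329 0.059 ] [0.4981 0.133  0.059 ]
tip [0.4959 0.1353 0.134 ] [0.4975 0.1357 0.134 ]
top bush dark 120 [365.65       208.03333333] [ 0.5475 -0.1013  0.02  ]
top washer 61 [406.39344262 207.95081967] [ 0.5475 -0.2127  0.01  ]
top flange 76 [0.4955 0.1355 0.0593]
top shank 29 [0.4957 0.1349 0.1218]
top keeper ((0.5023714303970337, 0.2057453989982605), (0.21313714981079102, 0.07372447103261948), 84.01956939697266)
top tray ((0.5539708733558655, -0.14887183904647827), (0.17068614065647125, 0.25772425532341003), 2.750622510910034)
side bush dark 404 [324.83910891 296.36881188] [ 0.5482 -0.1056  0.02  ]
side washer 286 [324.87062937 340.25174825] [ 0.5465 -0.2115  0.01  ]
side flange 59 [0.497  0.1333 0.059 ]
side shank 146 [0.4969 0.1347 0.1032]
side keeper ((0.50426185131073, 0.20594581961631775), (0.2124401330947876, 0.07182220369577408), 84.21477508544922)
side tray ((0.5530409216880798, -0.15113186836242676), (0.1797025352716446, 0.2625673711299896), 3.
[... 815 characters left out ...]
6  1.72 -0.    1.16  1.7 ]
(0.495, 0.135, 0.2) 30 [ 0.13  0.26  1.72 -0.    1.16  1.18]
(0.495, 0.135, 0.2) 60 [ 0.13  0.26  1.72 -0.    1.16  0.66]
(0.495, 0.135, 0.2) 90 [ 0.13  0.26  1.72 -0.    1.16  0.13]
(0.495, 0.135, 0.2) 120 [ 0.13  0.26  1.72 -0.    1.16 -0.39]
(0.495, 0.135, 0.2) 150 [ 0.13  0.26  1.72 -0.    1.16 -0.92]
(0.495, 0.135, 0.3) 0 [ 0.13  0.17  1.58 -0.    1.39  1.7 ]
(0.495, 0.135, 0.3) 30 [ 0.13  0.17  1.58 -0.    1.39  1.18]
(0.495, 0.135, 0.3) 60 [ 0.13  0.17  1.58 -0.    1.39  0.66]
(0.495, 0.135, 0.3) 90 [ 0.13  0.17  1.58 -0.    1.39  0.13]
(0.495, 0.135, 0.3) 120 [ 0.13  0.17  1.58 -0.    1.39 -0.39]
(0.495, 0.135, 0.3) 150 [ 0.13  0.17  1.58 -0.    1.39 -0.92]
```

```bash
cat >> h.py <<'E'
S2=np.sqrt(.5); Q=[S2,S2,0,0]   # tool down, fingers close along world x
BX,BY=.4967,.1355
def st(s): print(s,"t",round(current_clock(),2),"pos",current_position().round(4) if hasattr(current_position(),'round') else current_position(),"gap",round(current_finger_gap(),4),"grip",round(current_grip_force(),1),"F",np.round(current_force(),1))
def pick(x,y,z):
    move_ptp([x,y,.12],Q)
    print("contact",servo_line([x,y,z],rate=.1,contact_N=8)); st("down")
    move_gripper(0.0); st("closed")
    servo_line([x,y,.20],rate=.2); st("lifted")
E
python3 - <<'E'
from h import *
pick(.5465,-.2125,.0078)
move_ptp([BX,BY,.19],Q); st("over bolt")
a=[]
for n,uv,s in (("top",(275,225),35),("side",(300,190),45)):
    c=capture(n); np.savez(n+"2.npz",**c); u,v=uv
    a.append(cv2.resize(c["image"][v-s:v+s,u-s:u+s],(400,400),interpolation=cv2.INTER_CUBIC))
cv2.imwrite("pics/over.png",np.hstack(a))
E
```

```text
contact False
down t 4.79 pos [ 0.547  -0.2128  0.0084] gap 0.0877 grip 0.0 F [0.5 1.  0.5]
closed t 5.63 pos [ 0.5465 -0.2125  0.0078] gap 0.0383 grip 30.0 F [-0.8 -0.8 -0.1]
lifted t 6.74 pos [ 0.5456 -0.2121  0.1988] gap 0.0383 grip 30.0 F [-0.4 -0.5 -0.5]
over bolt t 8.07 pos [0.4973 0.1347 0.1899] gap 0.038 grip 30.0 F [ 1.2 -0.3 -0.2]
```

View pics/over.png

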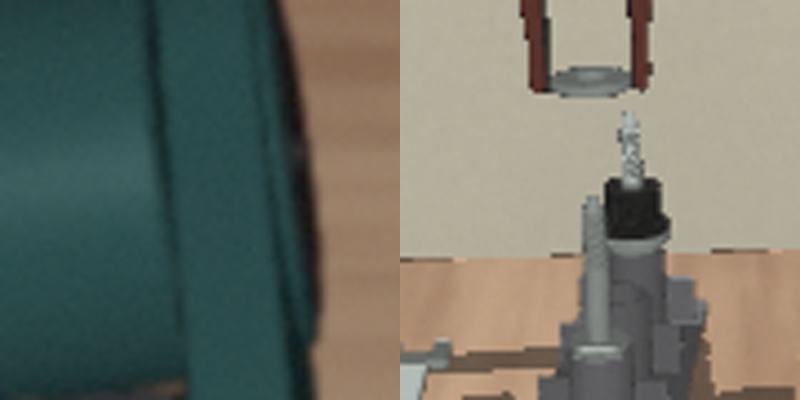

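Run:
```python
from h import *
c=dict(np.load("side2.npz")); W=cloud(c); im=c["image"].astype(int)
u,v=proj(c,[BX,BY,.191]); print("expected",u,v)
for r in range(158,170): print(r,[ (int(W[r,k,1]*1000),int(W[r,k,2]*1000)) if W[r,k,1]<.3 else '-' for k in range(282,316,3)])
m=(abs(W[...,0]-BX)<.0175)&(abs(W[...,2]-.191)<.012)&(abs(W[...,1]-BY)<.05)
P=W[m]; print(m.sum(),P.min(0),P.max(0),P.mean(0))
```

```text
expected 296.58386880565934 163.3962346470682
158 ['-', (122, 206), (130, 204), '-', '-', '-', '-', '-', '-', (125, 204), '-', '-']
159 ['-', (123, 204), (127, 203), '-', '-', '-', '-', '-', '-', (123, 203), '-', '-']
160 ['-', (125, 201), (127, 200), '-', (150, 194), (151, 193), (149, 194), (148, 194), '-', (121, 201), '-', '-']
161 ['-', (124, 199), (127, 198), (140, 195), (142, 194), (145, 193), (143, 193), (138, 195), (143, 193), (121, 199), '-', '-']
162 ['-', (122, 198), (125, 197), (135, 194), (138, 193), (141, 192), (144, 191), (130, 195), (130, 194), (125, 196), '-', '-']
163 ['-', (126, 195), (126, 195), (127, 194), (126, 194), (124, 195), (127, 193), (125, 194), (129, 193), (125, 194), '-', '-']
164 ['-', (125, 193), (125, 193), (123, 193), (120, 194), (116, 195), (117, 194), (121, 193), (128, 191), (122, 192), '-', '-']
165 ['-', (124, 191), (127, 190), (118, 192), (120, 192), (116, 193), (118, 192), (122, 191), '-', (126, 189), '-', '-']
166 ['-', '-', '-', (123, 189), (116, 191), (115, 191), (117, 190), (119, 189), '-', '-', '-', '-']
167 ['-', '-', '-', '-', '-', '-', '-', '-', '-', '-', '-', '-']
168 ['-', '-', '-', '-', '-', '-', '-', '-', '-', '-', '-', '-']
169 ['-', '-', '-', '-', '-', '-', '-', '-', '-', '-', '-', '-']
109 [0.479209   0.11485242 0.18928545] [0.51265927 0.15116028 0.20096771] [0.49669606 0.13020587 0.19343957]
```

```bash
cat >> h.py <<'E'
def lower(zhome):
    for z,r,f in ((.128,.1,8),(zhome+.008,.06,10),(zhome-.003,.02,6)):
        k=servo_line([BX,BY,z],Q,rate=r,contact_N=f); st(f"to {z} hit {k}")
        if k and current_position()[2]>zhome+.006: return False
    return True
E
python3 - <<'E'
from h import *
ok=lower(.0608); print(ok)
if ok:
    move_gripper(.088); servo_line([BX,BY,.22],rate=.2); st("released")
    pick(.548,-.101,.0165)
    c=capture("side"); np.savez("side3.npz",**c)
    cv2.imwrite("pics/s3.png",cv2.resize(c["image"][170:330,250:400],(750,800))[:600])
E
```

```text
to 0.128 hit False t 8.93 pos [0.4971 0.1354 0.1283] gap 0.038 grip 30.0 F [-0.1 -0.3 -0.3]
to 0.0688 hit False t 10.07 pos [0.4971 0.1356 0.0691] gap 0.0385 grip 30.0 F [ 0.4 -0.7 -0.1]
to 0.0578 hit True t 10.52 pos [0.4969 0.1355 0.0607] gap 0.0384 grip 30.0 F [-1.4 -0.5  5.1]
True
released t 12.37 pos [0.4959 0.1354 0.219 ] gap 0.0879 grip 0.0 F [-0.5  0.2  0.3]
contact False
down t 14.57 pos [ 0.5485 -0.1011  0.017 ] gap 0.0878 grip 0.0 F [-0.7  0.1  0.2]
closed t 15.49 pos [ 0.548  -0.101   0.0165] gap 0.0319 grip 30.0 F [-0.1  0.6  0.3]
lifted t 16.56 pos [ 0.5471 -0.1007  0.199 ] gap 0.0321 grip 30.0 F [-0.7 -0.1  0.2]
```

View pics/s3.png

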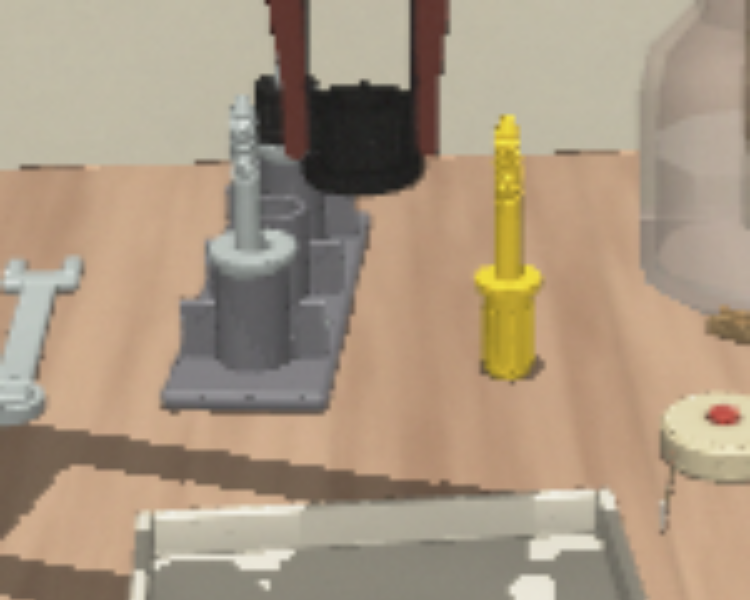

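The washer lies flat on the flange at crop (253,250), and the bush is held upright at (363,135). Next I fit the bush.

Run:
```python
from h import *
c=dict(np.load("side3.npz")); W=cloud(c)
m=(np.abs(W[...,0]-.547)<.022)&(np.abs(W[...,1]+.1007)<.03)&(W[...,2]>.186)&(W[...,2]<.197); P=W[m]; print("bush flange",m.sum(),np.percentile(P,[2,98],axis=0).round(4))
move_ptp([BX,BY,.20],Q); st("over")
ok=lower(.0755); print(ok)
if ok:
    move_gripper(.088); servo_line([BX,BY,.22],rate=.2); st("released")
    c=capture("side"); np.savez("side4.npz",**c)
    cv2.imwrite("pics/s4.png",cv2.resize(c["image"][175:265,260:360],(660,594),interpolation=cv2.INTER_CUBIC))
    y=np.radians(45)
    from scipy.spatial.transform import Rotation as R
    for ang in (-45,45):
        q=(R.from_euler("y",ang,degrees=True)*R.from_quat(Q)).as_quat(); print(ang,R.from_quat(q).apply([0,0,1]).round(2))
        for p in ((.5,.0,.4),(.55,.0,.45),(.6,-.05,.4),(.6,.0,.5)): s=inverse_kinematics(p,q); print(p,None if s is None else np.round(s,2))
```

```text
bush flange 133 [[ 0.5303 -0.1212  0.1898]
 [ 0.567  -0.1014  0.1965]]
over t 17.57 pos [0.4971 0.1348 0.1998] gap 0.0321 grip 30.0 F [ 0.4 -1.  -0.2]
to 0.128 hit False t 18.43 pos [0.4972 0.1353 0.1283] gap 0.0316 grip 30.0 F [-0.5  1.5 -1.1]
to 0.08349999999999999 hit False t 19.32 pos [0.4967 0.1354 0.0835] gap 0.0317 grip 30.0 F [-0.6 -0.4 -0.8]
to 0.0725 hit True t 19.78 pos [0.4969 0.1357 0.0753] gap 0.0321 grip 30.0 F [-1.1  0.8  6.2]
True
released t 21.64 pos [0.4959 0.1354 0.2191] gap 0.0877 grip 0.0 F [0.1 0.5 0.3]
-45 [ 0.71  0.   -0.71]
(0.5, 0.0, 0.4) [-0.3  -0.32  2.04  0.34  0.68 -0.49]
(0.55, 0.0, 0.45) [-0.25 -0.26  1.89  0.26  0.76 -0.37]
(0.6, -0.05, 0.4) [-0.36 -0.12  1.91  0.43  0.64 -0.61]
(0.6, 0.0, 0.5) [-0.21 -0.19  1.72  0.2   0.84 -0.28]
45 [-0.71  0.   -0.71]
(0.5, 0.0, 0.4) [-0.09  0.57  0.99 -0.09  2.36 -0.13]
(0.55, 0.0, 0.45) [-0.08  0.65  0.74 -0.1   2.53 -0.14]
(0.6, -0.05, 0.4) [-0.14  0.76  0.64 -0.16  2.51 -0.23]
(0.6, 0.0, 0.5) None
```

View pics/s4.png

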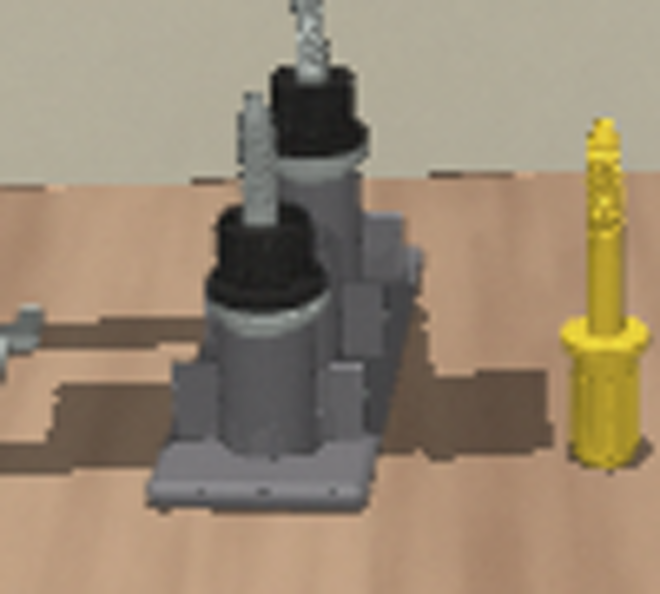

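The made-up bolt looks like its neighbour: bush and washer home at crop (265,260) and (265,312). Next I grip the shank, lift and lean.

Run:
```python
from h import *
from scipy.spatial.transform import Rotation as R
servo_line([BX,BY,.13],Q,rate=.15,contact_N=8)
print(servo_line([BX,BY,.0945],Q,rate=.06,contact_N=8)); st("down")
move_gripper(0.0); st("gripped")
servo_line([BX,BY,.17],Q,rate=.05); st("out")
servo_line([BX,BY,.40],Q,rate=.15); servo_line([.50,.0,.42],Q,rate=.1); st("high")
for i in range(1,7):
    q=(R.from_euler("y",-7.5*i,degrees=True)*R.from_quat(Q)).as_quat()
    servo_line([.50+.008*i,0,.42+.005*i],q,rate=.012)
sleep(1); st("leaned")
W=[]
for n in ("top","side"):
    c=capture(n); np.savez(n+"5.npz",**c); u,v=proj(c,[.60,0,.40]).astype(int); print(n,u,v)
    u=max(u,75);v=max(v,75)
    W.append(cv2.resize(c["image"][v-75:v+75,u-75:u+75],(400,400),interpolation=cv2.INTER_CUBIC))
cv2.imwrite("pics/lean.png",np.hstack(W))
```

```text
False
down t 23.18 pos [0.4968 0.1355 0.0944] gap 0.088 grip 0.0 F [0.5 0.7 0.4]
gripped t 24.34 pos [0.4965 0.1355 0.0944] gap 0.0111 grip 30.0 F [ 0.   0.7 -0.7]
out t 26.0 pos [0.4964 0.1355 0.1697] gap 0.0115 grip 30.0 F [ 0.8 -0.3 -2.3]
high t 29.2 pos [0.4999 0.0005 0.4199] gap 0.0112 grip 30.0 F [ 1.  -0.5 -1.5]
leaned t 35.8 pos [0.548 0.    0.45 ] gap 0.0111 grip 30.0 F [ 0.5  0.1 -1.4]
top 340 161
side 349 62
```

View pics/lean.png

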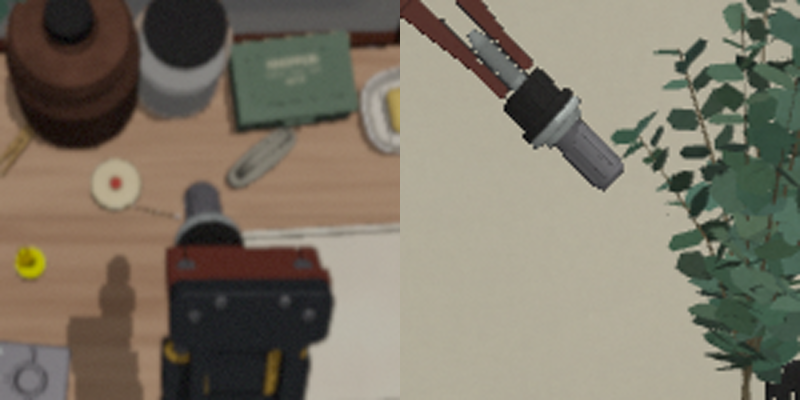

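Run:
```python
from h import *
c=dict(np.load("side5.npz")); W=cloud(c)
a=np.array([S2,0,-S2]); o=np.array([.548,0,.45])
D=W-o; s=D@a; rad=np.linalg.norm(D-s[...,None]*a,axis=2)
ks=[]
for lo,hi in ((-.035,-.003),(.0,.01),(.012,.022),(.024,.028),(.03,.034),(.036,.05),(.05,.075),(.075,.1)):
    m=(s>lo)&(s<hi)&(rad<.03)&(abs(D[...,1])<.03); P=D[m]
    e=P@np.array([S2,0,S2]); print(lo,hi,m.sum(), "lateral min/max/mid mm",(np.percentile(e,[3,97])*1000).round(1) if len(e) else '')
m=(rad<.03)&(s<.12)&(s>-.01); print("s max",np.percentile(s[m],[98,99.8]))
```

```text
-0.035 -0.003 397 lateral min/max/mid mm [-12.8  15.2]
0.0 0.01 118 lateral min/max/mid mm [-15.1  14.5]
0.012 0.022 135 lateral min/max/mid mm [-16.2  14.5]
0.024 0.028 65 lateral min/max/mid mm [-18.5  18. ]
0.03 0.034 67 lateral min/max/mid mm [-18.4  17.9]
0.036 0.05 136 lateral min/max/mid mm [-10.6  12.6]
0.05 0.075 226 lateral min/max/mid mm [-10.7  11.8]
0.075 0.1 61 lateral min/max/mid mm [-9.4 10.8]
s max [0.07953556 0.08213938]
```

The depth check shows the bolt axis along the tool at 45°. The bush flange, washer and head end are at their home distances.

Run:
```python
from h import *
st("final"); print(close_job())
```

```text
final t 35.9 pos [ 0.548 -0.     0.45 ] gap 0.0115 grip 30.0 F [ 0.6 -0.7 -2.4]
the job is handed in; nothing more can be done
None
```

The job is handed in at 35.9 s: the washer and then the bush were fitted home, and the made-up bolt is held still in the air at about 45 degrees, head low, with nothing else touched.

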